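# Bare the terminals of the vibrating table's control unit

## Robot

A 6-joint arm with a two-finger parallel gripper is mounted at the origin on a cart in front of the work surface, level with it; the furniture and walls round the work are solid. World frame = base frame: x ahead of the robot, y to its left, z up, the work surface at z = 0. Lengths are in m, angles in rad, forces in N, time in s.
With the tool pointing down it reaches from about 0.375 to 0.975 m from the base axis. Payload 3.8 kg.
Tool frame: the origin (TCP) lies at the very end of the fingers, on their centre line; the grasp point (between the pads) lies 19 mm behind it; z points along the fingers, y is the line along which they close (so a half turn about z gives the same grasp; the last joint's range is limited). The gripper opens to 85 mm and grips with 20 to 120 N. Pads are 22 mm wide; open, the fingers measure 114 mm over their backs; the gripper's body (76 mm by 85 mm) begins 54 mm behind the grasp point. The pads swing forward as they close: fully open they stand 13 mm farther back than shut.
Start: joints at [-1.241, 0.264, 1.604, -0, 1.274, -0.037], TCP at [0.242, -0.63, 0.231] pointing down, gripper open.
Joint ranges: [-2.63, 2.63], [-0.94, 2.18], [0.31, 2.57], [-1.31, 4.45], [0, 2.66], [-2.55, 2.55]. Speed limits (rad/s): [2.57, 2.57, 3.14, 3.14, 3.14, 3.14].

## Interface

Orientations are given as a rotation vector (axis times angle).
In Python, from workcell import read_state, read_camera, calibration, finish_job gives the robot as it stands.
- The arm moves only by the tool step_arm, never from a script. Its argument "commands" is a list of rows, each an object of numbers: "fingers": the gripper's target within -1 to 1 (shut at 1, half-way at 0, fully open at -1); "dx", "dy", "dz": the shift along the tool's x, y, z in m; "roll": the turn about the tool's z in degrees. In form: [{"fingers": .., "dx": .., "dy": .., "dz": .., "roll": ..}, ...]. A call has 1 to 8 rows; each row is the pose to reach, as a shift and turn from the pose commanded when the call began, along the tool's axes at that moment; what a row does not reach only later rows make up. A row lasts 1/8 s, in which the tool goes at most 62.5 mm and 10.7 degrees, less where a joint would pass 70% of its speed; a pose out of reach is approached as far as the arm can. A call with a gripper value outside its range is refused whole. The fingers move at their own pace and stop on an object; "squeeze" is the grip in N (left out, the last holds). Time passes only in rows, so rows that repeat a pose let the fingers close. It gives the time, the measured TCP pose, the force, the opening and the grip force at its end, in the units of the state.
- read_state(): the state, without advancing time (a new reading comes with each control period).
- read_camera(name): name is "side" or "top" or "wrist"; returns (picture, depth): 480x640x3 uint8, blue, green, red; 480x640 float32, m along the optical axis (not along the pixel's ray), 0 where there is no reading.
- calibration(name): a dict with "intrinsics" (3x3 intrinsics, pixels), "world_to_cam" (4x4, takes a point from world to camera coordinates). Camera axes: x right, y up, looking along -z (the intrinsics and any distortion apply to the point x, -y, -z); pixel columns grow to the right and rows downward; lengths in m; the calibration is good to about 2 mm. A picture is of the moment at which its call begins: read the wrist's pose just before it. calibration takes no time and is no camera call; for the wrist camera it gives the pose at the moment of the call.
- finish_job(): hands the job in; it is judged then, once.
The state is a dict: "time": time; "q": joint angles; "joint_vel": joint speeds; "joint_torque": joint torques, N m; "tool_pos": TCP position; "tcp_rot": TCP orientation; "wrist_force": force on the tool from outside, world axes, zero at the start; "torque": the same for the moment, N m; "width": opening from 0.0 (shut) to 1.0 (fully open); "grip_force": force on a finger pad.
Only numpy, scipy, OpenCV 4.12 (cv2) and the standard library are available. Lean on these libraries where they do the work, as an engineer would, in place of code of your own. Each camera call takes 0.05 s, during which the arm holds its last target. There are 200 camera calls.

## Task

The blue control unit is to be wired, so bare its terminals: press the orange snap tab down so that the grey cover springs up at that end, then push the cover by its thumb rib straight back off its seat until the whole terminal compartment is open and the cover lies on the unit's slotted deck. Use the fingertips only: the cover is slid, never picked up, and the things lying beside the unit stay where they are. Finish clear of everything.

Things in the scene. Friction and masses are not known exactly. Their poses are not given: they have to be found in the camera images.
- control_unit: Blue control unit lying flat, screwed to the bench (never moves): 275 mm long (own x, from the tab end to the black cooling block), 114 mm wide (own y), 36 mm high. Origin on the bench, on the centre line; near face at x = -130 mm. Feet stick out 20 mm at both sides and two black glands 19 mm at the left (+y), all below 25 mm.
- compartment (a point): Middle of the mouth of the terminal compartment in the unit's near end (unit x = -77 mm), at rim height, 36 mm; hidden by the cover at first. With its walls (8 mm thick) it runs from unit x = -130 to -30 mm; the terminals inside stay below 23 mm.
- deck (a point): Middle of the flat slotted deck behind the compartment (unit x = +45 mm), level with the rim, 36 mm up. It runs from unit x = -30 to +120 mm, where the black finned cooling block, 24 mm higher, stops the cover.
- snap_tab (a joint): Angle of the orange snap tab, a sprung rocker on the unit's near face. 0 = at rest, its nose hooked 4 mm over the cover's edge; it grows as the pad is pressed down. The nose lets go at about 0.2 (pad sunk 5 mm); the stop is at 0.34 (9 mm). Takes 1.5 N to start, 6 N at the stop; springs back when let go.
- tab_pad (a point): Middle of the top of the tab's pad, to be pressed down: 34 mm above the bench at rest, on the centre line, 41 mm outside the unit's near face. The pad is 26 mm long (unit's x), 36 mm wide. The upright part of the tab, 26 mm from this point on the unit's side, is 45 mm high above the bench and leans 9 mm toward the pad when pressed.
- cover: Loose grey plastic cover, 118 mm long (own x, along the unit's x), 124 mm wide, 0.1 to 0.2 kg, plate 4 mm thick. Origin: middle of the plate's underside, seated at unit x = -79 mm, 36 mm up. Skirts 8 mm deep outside the unit's sides guide it with 2 mm play. It can slide 140 mm back to the cooling block; the compartment is fully open after 108 mm.
- cover_edge (a point): Middle of the cover's near edge, plate underside, 36 mm up when seated. Lugs 6 mm deep at the near corners hang before the unit's near wall and bar sliding while it is seated. With the tab pressed, sprung pins raise this edge 9 to 10 mm and hold it up. After some 15 mm of sliding it drops 3 to 4 mm and the lugs ride on the rim.
- cover_rib (a point): Middle of the near face of the cover's upright thumb rib: the face to push along the unit's +x. The rib is 80 mm wide, 6 mm thick, rises 14 mm above the plate (this point: 7 mm above it) and stands 8 mm in from the near edge. 47 mm above the bench while seated, 56 mm once sprung up, 53 mm while the lugs ride on the rim.
- screwdriver: Screwdriver with yellow handle, 209 mm long, lying to the right of the unit; a bystander.
- log_book: Dark red pocket log book, 110 x 66 x 17 mm, lying to the left of the unit; a bystander.
- bolt: Steel clamp bolt, 79 mm long, lying to the right of the unit; a bystander.
Mind the look-alikes: they are no part of the job. What is meant by the cover is not purple, and is the smaller of those in its own colour.

How it is judged:
On the way, in this order (a step that is already met when the one before it is completed fails the run):
1. the snap tab is pressed in while the cover is still on its seat (value of joint snap_tab above 0.17 rad and x of cover in the frame of control_unit below -0.07 m), for 0.05 s.
2. the released cover is being pushed back along the unit by the fingers (x of cover in the frame of control_unit above -0.05 m and contact force between the fingers and cover above 0.1 N and height (world z) of cover below 0.055 m), for 0.05 s.
At the end, for the whole second after the job is handed in: The cover lies at rest, right way up, on the unit's deck (tilted less than 0.15 rad, within 10 mm of the centre line), pushed back at least 103 mm from its seat so that the terminal compartment is open; the snap tab has sprung back (x of cover in the frame of control_unit between 0.024 and 0.07 m and y of cover in the frame of control_unit between -0.01 and 0.01 m and height (world z) of cover between 0.033 and 0.046 m and angle between cover's own z axis and vertical below 0.15 rad and value of joint snap_tab below 0.1 rad and linear speed of cover below 0.02 m/s); the robot touches nothing.
It fails at once if the cover is lifted (its middle rises more than 22 mm above its seated height) or tipped up (height (world z) of cover above 0.058 m or angle between cover's own z axis and vertical above 0.35 rad).
It fails at once if a bystander is moved more than 15 mm (distance of any of screwdriver, log_book, bolt from where it was at the start of the episode above 0.015 m).
It also fails if it takes over 48 s, if anything falls off the work surface, if the arm or the gripper's body presses on something with over 40 N, if the wrist force passes 120 N, or if a joint passes its speed limit or range.

## Working session

There is one attempt and no reset: what is moved stays moved. The work goes in short steps, Python scripts to look and compute and a tool call to move; the robot and the scene stay as the last step left them, time stands still between calls to the robot, and variables do not carry over. Pictures are saved under pics/ and viewed, at most 10 in all, crops included, and the job is handed in when it is done.

Besides the shell and the picture viewer there is one more tool, called as name(argument=value, ...), one argument or row to a line, values as JSON. step_arm: Moves the arm, as the interface text tells. Its arguments: {"type":"object","properties":{"commands":{"type":"array","items":{"type":"object","properties":{"fingers":{"type":"number"},"dx":{"type":"number"},"dy":{"type":"number"},"dz":{"type":"number"},"roll":{"type":"number"}}}},"squeeze":{"type":"number"}},"required":["commands"]}

```bash
mkdir -p pics; cat > h.py <<'E'
import numpy as np, cv2
from workcell import read_state, read_camera, calibration, finish_job
def snap(n,f):
    c=calibration(n); p,d=read_camera(n); cv2.imwrite(f'pics/{f}.png',p); np.savez(f'{f}.npz',p=p,d=d,K=c['intrinsics'],T=c['world_to_cam']); print(n,{k:v for k,v in c.items() if k not in('intrinsics','world_to_cam')})
def px(f,u,v,z=None):
    a=np.load(f'{f}.npz'); K,T,d=a['K'],a['T'],a['d']
    w=np.linalg.inv(T); r=np.array([(u-K[0,2])/K[0,0],-(v-K[1,2])/K[1,1],-1])
    if z is None: s=np.median(d[v-1:v+2,u-1:u+2])
    else: s=(z-w[2,3])/(w[:3,:3]@r)[2]
    return w[:3,:3]@(r*s)+w[:3,3]
E
python3 - <<'E'
from h import *
snap('top','top0'); snap('side','side0')
print(read_state())
E
```

```text
top {}
side {}
{'time': 0.1, 'q': array([-1.24092172e+00,  2.64684730e-01,  1.60524149e+00,  5.96471306e-07,
        1.27371163e+00, -3.68485202e-02]), 'joint_vel': array([-3.41426716e-04, -1.79790214e-03, -3.06814605e-03,  1.66851038e-05,
        1.00588652e-03,  1.87331170e-03]), 'joint_torque': array([ 3.36381681e-04, -5.16707432e+01, -3.68591309e+01, -2.33137303e-05,
        6.29700517e-03, -1.62171767e-05]), 'tool_pos': array([ 0.2418422 , -0.62947586,  0.23007968]), 'tcp_rot': array([-3.08693855e+00, -5.72455625e-01,  4.67816307e-04]), 'wrist_force': array([-0.41463586, -0.09180949, -0.0401439 ]), 'torque': array([ 0.05031939, -0.02708617, -0.02699087]), 'grip_force': 0.0, 'width': 1.000866307456884}
```

View pics/top0.png

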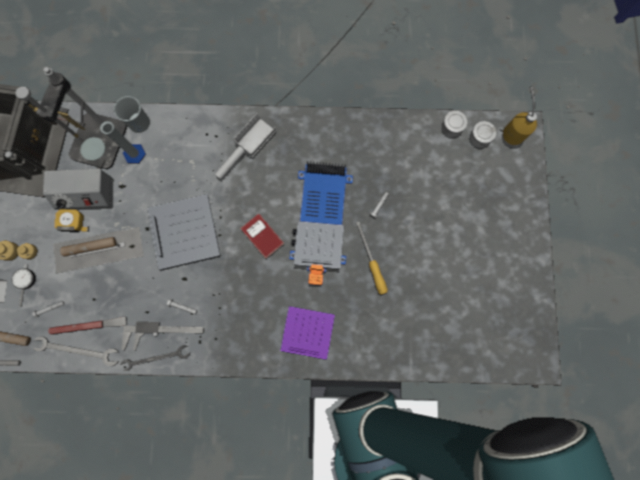

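View pics/side0.png

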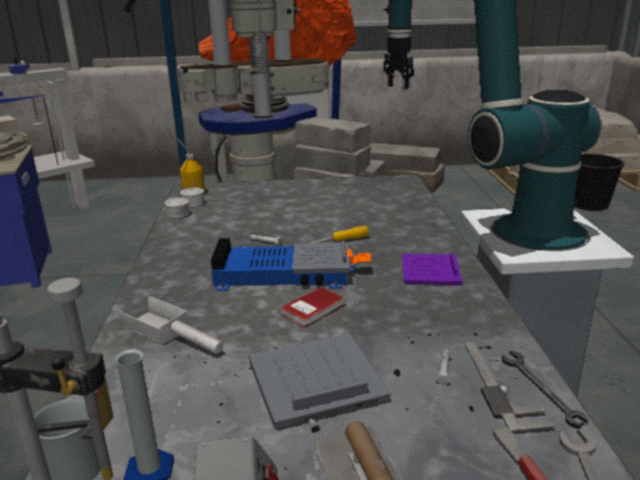

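Three covers are in view. In the top picture: grey on the unit at (320,245), larger grey at (187,232) and purple at (308,333). The one meant is the smaller grey one, seated on the blue unit beside the orange tab (316,275). The log book is at (262,236), the screwdriver at (373,262) and the bolt at (380,204). I'll confirm in an enlarged crop.

```bash
python3 - <<'E'
from h import *
p=cv2.imread('pics/top0.png')
cv2.imwrite('pics/crop0.png',cv2.resize(p[155:295,235:405],None,fx=4.2,fy=4.2,interpolation=cv2.INTER_CUBIC))
hsv=cv2.cvtColor(p,cv2.COLOR_BGR2HSV)
a=np.load('top0.npz')
m=cv2.inRange(hsv,(5,150,120),(18,255,255)); m[:255]=0;m[295:]=0;m[:,:290]=0;m[:,345:]=0
v,u=np.nonzero(m); print('orange',len(u),u.mean(),v.mean(),u.min(),u.max(),v.min(),v.max(),px('top0',u.mean(),v.mean(),.036))
for n,(u,v) in dict(cov=(320,245),deck=(325,195),fin=(326,169),bench=(350,300),pad=(316,279)).items(): print(n,px('top0',u,v).round(4))
E
```

```text
orange 222 315.7432432432432 274.9099099099099 309 322 265 284 [0.46537095 0.16407312 0.036     ]
cov [0.5451 0.1545 0.0409]
deck [0.6855 0.1438 0.0341]
fin [0.7571 0.1426 0.0425]
bench [4.036e-01 7.040e-02 1.000e-04]
pad [0.4546 0.1631 0.0359]
```

View pics/crop0.png

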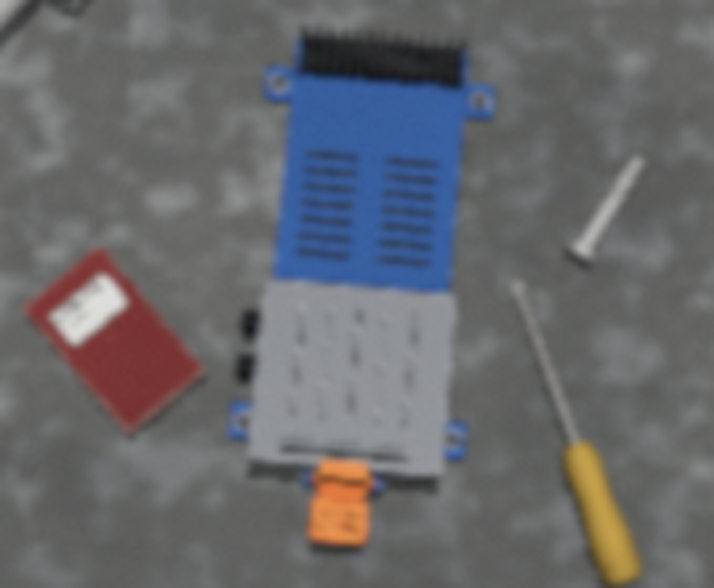

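The crop confirms it: the small grey cover sits on the unit with the orange tab at its near edge. The cover corners in the crop are (250,462), (438,475), (457,290) and (265,280).

```bash
python3 - <<'E'
from h import *
q=lambda x,y,z: px('top0',235+x/4.2-.4,155+y/4.2-.4,z)
C=np.array([q(x,y,.04) for x,y in[(250,462),(438,475),(457,290),(265,280)]]); print(C.round(4)); print('edges',np.linalg.norm(np.roll(C,-1,0)-C,axis=1))
B=[q(x,y,.06) for x,y in[(303,30),(466,45)]];D=[q(x,y,.036) for x,y in[(290,90),(463,90),(277,275),(452,285)]]
print(np.round(B,4),np.round(D,4))
near=(C[0]+C[1])/2; far=(C[2]+C[3])/2
pad=q(339,522,.034); print('pad',pad)
s=[far-near, np.mean(B,0)-near, far-pad,(C[2]-C[1]),(C[3]-C[0])]
print([np.degrees(np.arctan2(a[1],a[0])) for a in s], C.mean(0))
l=C[0]-C[1];print(np.degrees(np.arctan2(-l[0],l[1])))
E
```

```text
[[0.491  0.2219 0.04  ]
 [0.4854 0.1033 0.04  ]
 [0.605  0.0928 0.04  ]
 [0.6088 0.216  0.04  ]]
edges [0.11865047 0.12002841 0.12318564 0.11793821]
[[0.7703 0.1954 0.06  ]
 [0.7625 0.09   0.06  ]] [[0.7378 0.2036 0.036 ]
 [0.7403 0.0903 0.036 ]
 [0.6132 0.2085 0.036 ]
 [0.6091 0.0959 0.036 ]]
pad [0.45502046 0.16497621 0.034     ]
[np.float64(-3.9609047795527865), np.float64(-4.087863660445076), np.float64(-3.986804260259752), np.float64(-5.028858019264426), np.float64(-2.8740221735041946)] [0.54756045 0.15849965 0.04      ]
-2.7023726856418038
```

step_arm(
  commands=[
    {"fingers":1,"dx":0.397,"dy":-0.308,"dz":0,"roll":24.8},
    {"fingers":1,"dx":0.397,"dy":-0.308,"dz":0,"roll":24.8},
    {"fingers":1,"dx":0.397,"dy":-0.308,"dz":0,"roll":24.8},
    {"fingers":1,"dx":0.397,"dy":-0.308,"dz":0,"roll":24.8},
    {"fingers":1,"dx":0.397,"dy":-0.308,"dz":0,"roll":24.8},
    {"fingers":1,"dx":0.397,"dy":-0.308,"dz":0,"roll":24.8},
    {"fingers":1,"dx":0.397,"dy":-0.308,"dz":0,"roll":24.8},
    {"fingers":1,"dx":0.397,"dy":-0.308,"dz":0,"roll":24.8},
  ],
)

```text
time: 1.1
tool_pos: [0.5014, -0.2004, 0.231]
tcp_rot: [3.14, -0.104, -0.0]
wrist_force: [0.9, -1.1, -0.4]
width: -0.0
grip_force: 0.0
```

step_arm(
  commands=[
    {"fingers":1,"dx":-0.073,"dy":-0.361,"dz":0.05},
    {"fingers":1,"dx":-0.073,"dy":-0.361,"dz":0.05},
    {"fingers":1,"dx":-0.073,"dy":-0.361,"dz":0.05},
    {"fingers":1,"dx":-0.073,"dy":-0.361,"dz":0.05},
    {"fingers":1,"dx":-0.073,"dy":-0.361,"dz":0.05},
    {"fingers":1,"dx":-0.073,"dy":-0.361,"dz":0.05},
    {"fingers":1,"dx":-0.073,"dy":-0.361,"dz":0.05},
    {"fingers":1,"dx":-0.073,"dy":-0.361,"dz":0.05},
  ],
)

```text
invalid input
```

```bash
python3 - <<'E'
from h import *
snap('wrist','w0')
print(read_state()['tool_pos'])
E
```

```text
wrist {}
[ 0.50482858 -0.19373465  0.23104064]
```

View pics/w0.png

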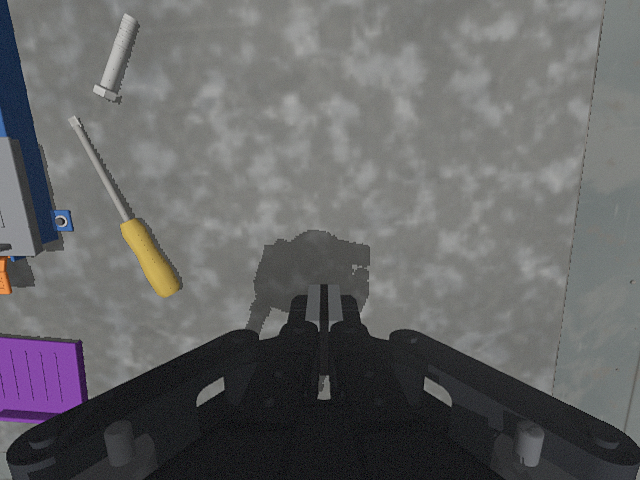

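The wrist view shows only the screwdriver (145,250) and bolt (115,60), with the unit at the left edge. The move was refused because "roll" was left out, so I repeat it with every key.

step_arm(
  commands=[
    {"fingers":1,"dx":-0.077,"dy":-0.355,"dz":0.05,"roll":0},
    {"fingers":1,"dx":-0.077,"dy":-0.355,"dz":0.05,"roll":0},
    {"fingers":1,"dx":-0.077,"dy":-0.355,"dz":0.05,"roll":0},
    {"fingers":1,"dx":-0.077,"dy":-0.355,"dz":0.05,"roll":0},
    {"fingers":1,"dx":-0.077,"dy":-0.355,"dz":0.05,"roll":0},
    {"fingers":1,"dx":-0.077,"dy":-0.355,"dz":0.05,"roll":0},
    {"fingers":1,"dx":-0.077,"dy":-0.355,"dz":0.05,"roll":0},
    {"fingers":1,"dx":-0.077,"dy":-0.355,"dz":0.05,"roll":0},
  ],
)

```text
time: 2.15
tool_pos: [0.4473, 0.1566, 0.181]
tcp_rot: [3.139, -0.102, -0.001]
wrist_force: [0.7, 0.3, -0.4]
width: -0.006
grip_force: 0.0
```

```bash
python3 - <<'E'
from h import *
snap('wrist','w1')
s=read_state();print(s['tool_pos'],s['tcp_rot'])
E
```

```text
wrist {}
[0.44766425 0.15608136 0.18120398] [ 3.13921558e+00 -1.04339914e-01 -1.72233993e-04]
```

View pics/w1.png

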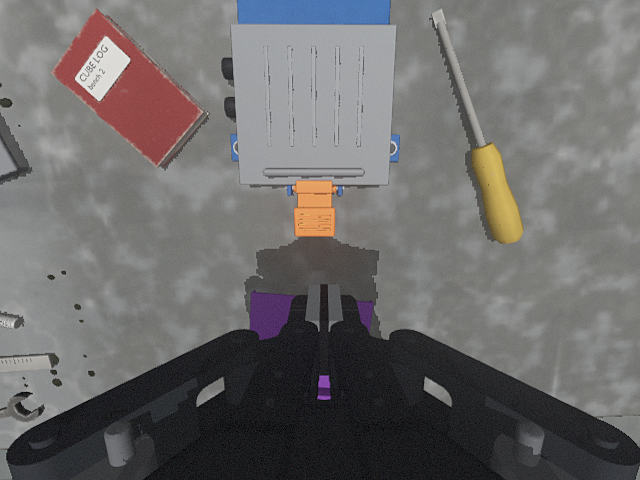

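The view shows the pad at about (315,222), the cover corners at (231,27), (395,25), (388,185) and (239,184), and the rib at (263–365, 172). I'll measure these.

```bash
python3 - <<'E'
from h import *
C=np.array([px('w1',u,v,.04) for u,v in[(239,184),(388,185),(395,25),(232,26)]]);print(C.round(4),np.linalg.norm(np.roll(C,-1,0)-C,axis=1),C.mean(0))
a=(C[2]+C[3]-C[0]-C[1]);b=C[0]-C[1]+C[3]-C[2]
print(np.degrees(np.arctan2(a[1],a[0])),np.degrees(np.arctan2(-b[0],b[1])))
print('pad',px('w1',315,222,.034),px('w1',315,222),'rib',px('w1',314,172,.054),px('w1',314,172), 'covdepth',px('w1',303,100))
t=read_state()['tool_pos'];y=np.radians(-3.8)
for n,p in dict(pad=px('w1',315,222,.034),rib=px('w1',314,176,.047)).items():
  d=p-t; print(n,d[0]*np.cos(y)+d[1]*np.sin(y), d[0]*np.sin(y)-d[1]*np.cos(y))
E
```

```text
[[0.4921 0.2246 0.04  ]
 [0.4831 0.1004 0.04  ]
 [0.6006 0.0935 0.04  ]
 [0.6078 0.2144 0.04  ]] [0.12450746 0.11767154 0.12116828 0.11615713] [0.54590999 0.15822046 0.04      ]
-4.174412506966055 -3.770516900063582
pad [0.45445933 0.16379444 0.034     ] [0.454583   0.16377123 0.03460469] rib [0.49858728 0.16092521 0.054     ] [0.49867509 0.16087773 0.05555068] covdepth [0.55335642 0.16588698 0.04100157]
pad 0.0062689664336034855 -0.008146453045803918
rib 0.04690767053099721 -0.008416416649874643
```

step_arm(
  commands=[
    {"fingers":1,"dx":0.003,"dy":-0.005,"dz":0.04,"roll":0},
    {"fingers":1,"dx":0.003,"dy":-0.005,"dz":0.08,"roll":0},
    {"fingers":1,"dx":0.003,"dy":-0.005,"dz":0.11,"roll":0},
    {"fingers":1,"dx":0.003,"dy":-0.005,"dz":0.13,"roll":0},
    {"fingers":1,"dx":0.003,"dy":-0.005,"dz":0.13,"roll":0},
    {"fingers":1,"dx":0.003,"dy":-0.005,"dz":0.13,"roll":0},
  ],
)

```text
time: 2.95
tool_pos: [0.4519, 0.161, 0.0522]
tcp_rot: [-3.139, 0.107, -0.002]
wrist_force: [-0.0, 0.4, 0.3]
width: -0.001
grip_force: 0.0
```

step_arm(
  commands=[
    {"fingers":1,"dx":0,"dy":-0.003,"dz":0.01,"roll":0},
    {"fingers":1,"dx":0,"dy":-0.003,"dz":0.016,"roll":0},
    {"fingers":1,"dx":0,"dy":-0.003,"dz":0.02,"roll":0},
    {"fingers":1,"dx":0,"dy":-0.003,"dz":0.023,"roll":0},
    {"fingers":1,"dx":0,"dy":-0.003,"dz":0.0255,"roll":0},
    {"fingers":1,"dx":0,"dy":-0.003,"dz":0.0255,"roll":0},
    {"fingers":1,"dx":0,"dy":-0.003,"dz":0.0255,"roll":0},
  ],
)

```text
time: 3.82
tool_pos: [0.4476, 0.165, 0.0251]
tcp_rot: [3.139, -0.104, -0.011]
wrist_force: [-7.9, 2.0, 6.7]
width: 0.002
grip_force: 5.0
```

```bash
python3 - <<'E'
from h import *
snap('wrist','w2')
for u,v in[(303,100),(250,172),(380,172),(303,40)]: print(px('w1',u,v).round(4),px('w2',u,v).round(4))
E
```

```text
wrist {}
[0.5534 0.1659 0.041 ] [0.5312 0.1666 0.0476]
[0.5013 0.2138 0.042 ] [0.5091 0.1867 0.0497]
[0.4944 0.1073 0.0426] [0.5061 0.1418 0.0492]
[0.595  0.1625 0.0407] [0.5493 0.1652 0.0457]
```

View pics/w2.png

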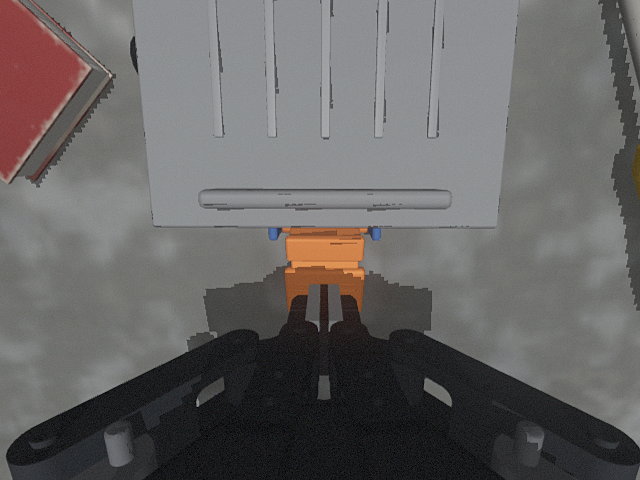

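The cover has sprung up: its near edge now measures about 49.5 mm on top, and the rib is in the clear at (325,200). I release the tab and rise to rib height.

step_arm(
  commands=[
    {"fingers":1,"dx":-0.003,"dy":0,"dz":-0.01,"roll":0},
    {"fingers":1,"dx":-0.003,"dy":0,"dz":-0.02,"roll":0},
    {"fingers":1,"dx":-0.003,"dy":0,"dz":-0.029,"roll":0},
    {"fingers":1,"dx":-0.003,"dy":0,"dz":-0.029,"roll":0},
    {"fingers":1,"dx":-0.003,"dy":0,"dz":-0.029,"roll":0},
  ],
)

```text
time: 4.5
tool_pos: [0.4481, 0.1649, 0.0548]
tcp_rot: [3.14, -0.104, 0.0]
wrist_force: [-0.2, -0.1, 0.0]
width: -0.0
grip_force: 0.0
```

```bash
python3 - <<'E'
from h import *
snap('wrist','w3')
p=cv2.imread('pics/w3.png'); cv2.imwrite('pics/w3c.png',p[100:340,100:540])
s=read_state();print(s['tool_pos'])
E
```

```text
wrist {}
[0.44783712 0.16479757 0.05453712]
```

View pics/w3c.png

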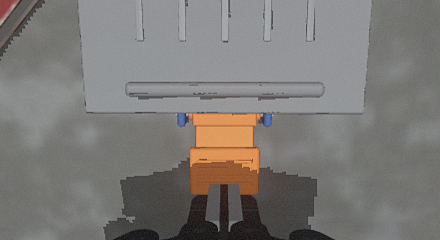

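The tab has sprung back, the cover stays up, and the rib at crop (225,90) is centred ahead of the fingers. Advance to contact and start the push.

step_arm(
  commands=[
    {"fingers":1,"dx":0.015,"dy":0,"dz":0,"roll":0},
    {"fingers":1,"dx":0.028,"dy":0,"dz":0,"roll":0},
    {"fingers":1,"dx":0.034,"dy":0,"dz":0,"roll":0},
    {"fingers":1,"dx":0.039,"dy":0,"dz":0,"roll":0},
    {"fingers":1,"dx":0.044,"dy":0,"dz":0,"roll":0},
    {"fingers":1,"dx":0.05,"dy":0,"dz":0,"roll":0},
    {"fingers":1,"dx":0.056,"dy":0,"dz":0,"roll":0},
    {"fingers":1,"dx":0.06,"dy":0,"dz":0,"roll":0},
  ],
)

```text
time: 5.55
tool_pos: [0.5083, 0.161, 0.0548]
tcp_rot: [-3.14, 0.104, -0.0]
wrist_force: [-0.2, -0.7, -0.4]
width: -0.004
grip_force: 0.4
```

```bash
python3 - <<'E'
from h import *
snap('wrist','w4')
p=cv2.imread('pics/w4.png'); cv2.imwrite('pics/w4c.png',p[100:340,100:540])
s=read_state();print(s['tool_pos'],s['wrist_force'])
E
```

```text
wrist {}
[0.50884178 0.16102519 0.05492463] [ 0.06873975 -0.56175522 -0.83200908]
```

View pics/w4c.png

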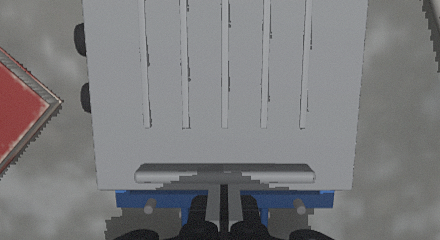

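The cover is sliding: the blue wall and the pins at crop (150,210) and (298,210) are showing behind its edge, and the rib is square on the fingers. Continue, 2.5 mm lower.

step_arm(
  commands=[
    {"fingers":1,"dx":0.008,"dy":0,"dz":0.0015,"roll":0},
    {"fingers":1,"dx":0.017,"dy":0,"dz":0.0025,"roll":0},
    {"fingers":1,"dx":0.026,"dy":0,"dz":0.0025,"roll":0},
    {"fingers":1,"dx":0.035,"dy":0,"dz":0.0025,"roll":0},
    {"fingers":1,"dx":0.044,"dy":0,"dz":0.0025,"roll":0},
    {"fingers":1,"dx":0.053,"dy":0,"dz":0.0025,"roll":0},
    {"fingers":1,"dx":0.06,"dy":0,"dz":0.0025,"roll":0},
    {"fingers":1,"dx":0.066,"dy":0,"dz":0.0025,"roll":0},
  ],
)

```text
time: 6.6
tool_pos: [0.5742, 0.1566, 0.0523]
tcp_rot: [3.14, -0.104, -0.0]
wrist_force: [-2.8, 0.4, 1.5]
width: 0.0
grip_force: 1.2
```

step_arm(
  commands=[
    {"fingers":1,"dx":0.008,"dy":0,"dz":0,"roll":0},
    {"fingers":1,"dx":0.015,"dy":0,"dz":0,"roll":0},
    {"fingers":1,"dx":0.021,"dy":0,"dz":0,"roll":0},
    {"fingers":1,"dx":0.025,"dy":0,"dz":0,"roll":0},
    {"fingers":1,"dx":0.028,"dy":0,"dz":0,"roll":0},
    {"fingers":1,"dx":0.028,"dy":0,"dz":0,"roll":0},
    {"fingers":1,"dx":0.028,"dy":0,"dz":0,"roll":0},
  ],
)

```text
time: 7.48
tool_pos: [0.6021, 0.1548, 0.0523]
tcp_rot: [-3.14, 0.104, -0.002]
wrist_force: [0.1, 0.7, -0.6]
width: 0.0
grip_force: 0.0
```

```bash
python3 - <<'E'
from h import *
snap('top','top1'); snap('wrist','w5')
p=cv2.imread('pics/top1.png')
a=cv2.resize(p[155:295,255:375],None,fx=4,fy=4,interpolation=cv2.INTER_CUBIC)
cv2.imwrite('pics/fin.png',np.hstack([a[:480],cv2.imread('pics/w5.png')[60:380,160:480][:320].repeat(1,0) if 0 else cv2.resize(cv2.imread('pics/w5.png')[:, 160:480],(320,560))[:480]]))
s=read_state();print(s['tool_pos'],s['wrist_force'])
E
```

```text
top {}
wrist {}
[0.6019334  0.15481292 0.05232007] [-0.46432729  0.16025228  0.12983273]
```

View pics/fin.png

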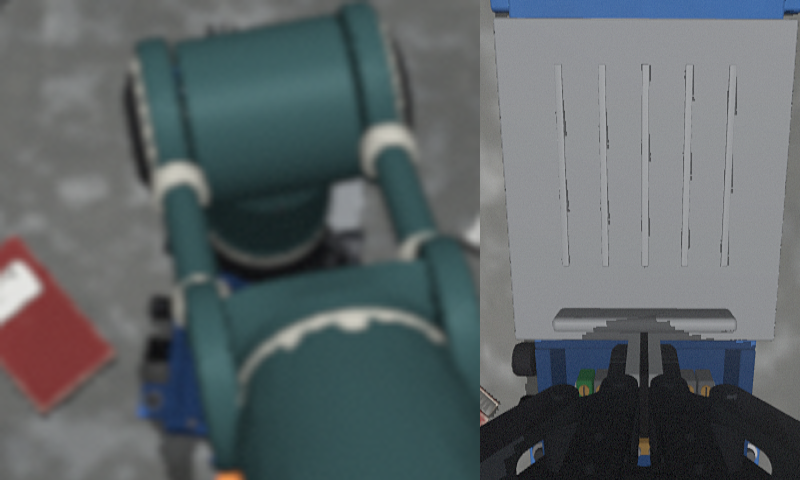

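The wrist view shows the cover straight, with its near corners at about full-frame (195,291) and (458,290). The compartment and terminals are visible behind it. I'll measure the travel.

```bash
python3 - <<'E'
from h import *
N=np.array([px('w5',u,v,.046) for u,v in((195,291),(458,290))]);print(N,np.linalg.norm(N[0]-N[1]))
y=np.radians(-4);ex=np.array([np.cos(y),np.sin(y)])
old=np.array([[.4921,.2246],[.4831,.1004]]).mean(0);old2=np.array([[.491,.2219],[.4854,.1033]]).mean(0)
d=N.mean(0)[:2]-(old+old2)/2;print('travel',d@ex,'lat',d@[-ex[1],ex[0]])
E
```

```text
[[0.60808018 0.21658803 0.046     ]
 [0.60022303 0.09053191 0.046     ]] 0.12630075983896635
travel 0.11659553611625924 lat -0.0008588291502139578
```

Travel is about 116 mm, where 103 is needed, and the cover is centred to about 1 mm. Back off and rise clear.

step_arm(
  commands=[
    {"fingers":1,"dx":-0.006,"dy":0,"dz":0,"roll":0},
    {"fingers":1,"dx":-0.02,"dy":0,"dz":-0.005,"roll":0},
    {"fingers":1,"dx":-0.03,"dy":0,"dz":-0.04,"roll":0},
    {"fingers":1,"dx":-0.04,"dy":0,"dz":-0.09,"roll":0},
    {"fingers":1,"dx":-0.06,"dy":0,"dz":-0.14,"roll":0},
    {"fingers":1,"dx":-0.09,"dy":0,"dz":-0.16,"roll":0},
    {"fingers":1,"dx":-0.1,"dy":0,"dz":-0.16,"roll":0},
    {"fingers":1,"dx":-0.1,"dy":0,"dz":-0.16,"roll":0},
  ],
)

```text
time: 8.57
tool_pos: [0.5006, 0.1613, 0.2114]
tcp_rot: [3.14, -0.103, -0.001]
wrist_force: [0.4, 0.6, 0.0]
width: -0.003
grip_force: 0.0
```

```bash
python3 - <<'E'
from h import *
snap('wrist','w6'); s=read_state();print(s['tool_pos'],s['wrist_force'],s['time'])
E
```

```text
wrist {}
[0.50105594 0.16117075 0.21090892] [0.60879533 0.21247033 0.56499894] 8.625
```

View pics/w6.png

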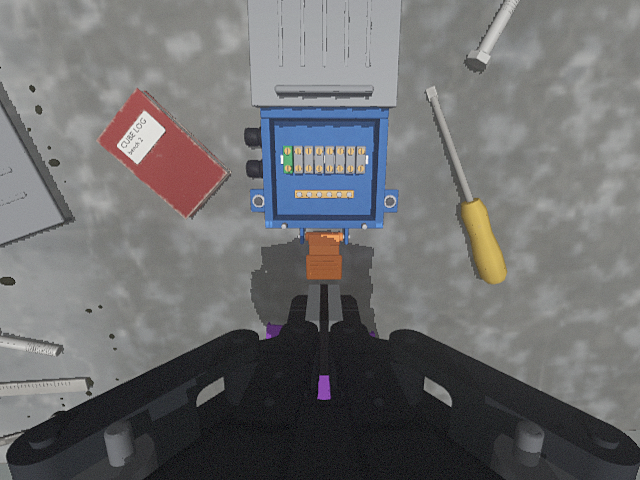

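The whole compartment is open, with the terminals at (325,160). The cover lies straight on the deck with its edge at v≈106, the tab at (324,255) is back at rest, and the bystanders are in place.

```bash
python3 -c "from h import *; print(finish_job())"
```

```text
the job is handed in; nothing more can be done
None
```

The job is handed in: I pressed the tab and slid the cover about 116 mm back onto the deck, leaving the compartment open, the tab sprung back, the bystanders untouched and the arm clear; the hand-in returned no verdict.

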